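# Slide a wafer carrier under the leaf springs of its dock

## Robot

A 6-joint arm with a two-finger parallel gripper is mounted at the origin on the work surface. World frame = base frame: x ahead of the robot, y to its left, z up, the work surface at z = 0. Lengths are in m, angles in rad, forces in N, time in s.
With the tool pointing down it reaches from about 0.375 to 0.975 m from the base axis. Payload 3.8 kg.
Tool frame: the origin (TCP) lies midway between the tips of the shut fingers; the grasp point (between the pads) lies 19 mm behind it (bot.tcp_to_grasp is the y of the grasp point in the tool frame, in m); y points along the fingers, x is the direction in which the jaws open and shut, and the axes are right-handed (so a half turn about y gives the same grasp; the last joint's range is limited). The gripper opens to 85 mm and grips with 20 to 120 N. Pads are 22 mm wide; open, the fingers measure 114 mm over their backs; the gripper's body (76 mm by 85 mm) begins 54 mm behind the grasp point. The pads swing forward as they close: fully open they stand 13 mm farther back than shut.
Start: joints at [-1.255, 0.264, 1.604, -0, 1.274, -0.037], TCP at [0.233, -0.633, 0.231] pointing down, gripper open.
Joint ranges: [-2.63, 2.63], [-0.94, 2.18], [0.31, 2.57], [-1.31, 4.45], [0, 2.66], [-2.55, 2.55]. Speed limits (rad/s): [2.57, 2.57, 3.14, 3.14, 3.14, 3.14].

## Interface

Orientations are given as [roll, pitch, yaw] about the fixed x, y, z axes, in that order (R = Rz(yaw) Ry(pitch) Rx(roll)).
In Python, from workcell import bot, imaging, finder gives the robot as it stands.
- The arm moves only by the shell command python3 -m inch 'ROWS' [FORCE]. ROWS is JSON, a list of rows, each a list of 3 entries, a list of its own where there are three numbers: the shift along the tool's x, y, z in mm, then the turn, a rotation vector about the tool's x, y, z in rad, then the closure, from 0 (fully open) to 1 (shut). A call has 1 to 10 rows; each row is the pose to reach, as a shift and turn from the pose commanded when the call began, along the tool's axes at that moment; what a row does not reach only later rows make up. A row lasts 1/8 s, in which the tool goes at most 62.5 mm and 10.7 degrees, less where a joint would pass 70% of its speed; a pose out of reach is approached as far as the arm can. A call with a gripper value outside its range is refused whole. The fingers move at their own pace and stop on an object; FORCE is the grip in N (left out, the last holds). Time passes only in rows, so rows that repeat a pose let the fingers close. It gives the time, the measured TCP pose, the force and the opening at its end, in the units of the state.
- bot.sense(): the state, without advancing time (a new reading comes with each control period).
- imaging.grab_frame(name): name is "scene" or "top"; returns a dict with "frame" (400x640x3 uint8, red, green, blue), "camera_matrix" (3x3 intrinsics, pixels), "extrinsics" (4x4, takes a point from world to camera coordinates). Camera axes: x right, y down, z forward; pixel columns grow to the right and rows downward; lengths in m; the calibration is good to about 2 mm. A picture is of the moment at which its call begins. There is no depth.
- bot.close_job(): hands the job in, once; it reports no verdict.
Trained networks look in a picture, given as the dict that the camera call returned (one of the last four; its "shot" number tells which), for a name from the list of things; names that differ only in an ending like _2 or _b are one class to them, and where a whole thing is asked for, a point or a joint stands for the part that bears it (a point fixed in the world has none). Each returns a list of dicts, best first, with "confidence" (0 to 1); they miss things now and then, are a little off and sometimes report something else, mostly with a low value. They report only what shows in the picture. A call takes as long as a camera call. They do not tell look-alikes from the thing itself.
- finder.find_in(picture, target): "position" ([x, y, z] in m, in world coordinates, good to about 4 mm: the middle of the surface that is visible of it).
- finder.regions_of(picture, target): "mask" (400x640 bool, what is visible of it).
- finder.tip_of(picture, target): "position" ([x, y, z] in m, in world coordinates, good to about 4 mm: a listed point, or the origin of a listed thing).
The state is a dict: "time_s": time; "joint_positions": joint angles; "qvel": joint speeds; "effort": joint torques, N m; "tcp_pos": TCP position; "orientation": TCP orientation; "force": force on the tool from outside, world axes, zero at the start; "moment": the same for the moment, N m; "finger_gap": finger opening in m.
Only numpy, scipy, OpenCV 4.12 (cv2) and the standard library are available. Lean on these libraries where they do the work, as an engineer would, in place of code of your own. Each camera call takes 0.05 s, during which the arm holds its last target.

## Task

Load the wafer carrier into its dock: with the fingertips on the carrier (the blue pad behind its blue rib is made for this) press it down hard so that the sprung platen sinks, and slide it, pressed down, along the rails and under the two leaf springs until it is fully home against the stop bar; then take the hand away, leaving the carrier held down by the springs. The carrier is only pressed and pushed, never lifted, and the robot must not touch the purple wafer or the leaf springs. Leave everything else on the bench where it is.

Things in the scene. Friction and masses are not known exactly. Their poses are not given: they have to be found in the camera images.
- dock: Carrier dock, fixed on the bench: grey base 270 (x) x 176 (y) mm, top 40 mm above the bench. Origin on the bench under the dock; x points from its open loading end (robot side) to the stop bar, z up. It carries a steel platen with two white slippery runners (dock x -118 to +100), two guide rails, the stop bar, and two leaf springs on clamp blocks (x 105 to 139, y +-34 to +-60, 82 mm high).
- rail_middle (a point): Point midway between the two aluminium guide rails, level with their tops, 64 mm above the bench, at dock x = -9, y = 0 mm. The rails run along dock x from -118 to +100 mm, their inner faces at y = +-57.5 mm, each 12 mm thick.
- platen (a joint): Sprung platen under the carrier, guided straight up and down without tilting: 0 = fully up (top 58 mm above the bench), 0.008 = fully down (8 mm lower, hard stop). With the carrier on it, it starts to sink at about 7 N of push and is fully down at about 15 N (1 to 2 N more or less with the carrier's weight). Let go, it rises unless the leaf springs hold the carrier down.
- stop (a point): Middle of the stop bar's face on the dock, 60 mm above the bench, at dock x = 100, y = 0 mm. The carrier is home when its front edge touches this face.
- spring_mouth (a point): Point midway between the tips of the two leaf springs' turned-up noses: dock x = 60, y = 0, 64.5 mm above the bench. With the platen up, the carrier (top at 68 mm) butts against the nose tips and stops there; pressed down 5 mm or more, its top edge runs in under the noses and lifts the springs. Sliding it under them then takes a push of about 4 to 10 N.
- leaf_left: Left (+y) polished steel leaf spring, 12 mm wide, on dock y = +47 mm. Origin at its root on the clamp block, dock x = 112, 72 mm above the bench. It runs back 42 mm, sloping down to a rubbing bead (underside 59 mm above the bench, dock x = 70), then turns up in a nose to dock x = 60. It gives upward only: 4 N at the bead plus 1.5 N per mm. The robot must not touch it.
- leaf_right: Right (-y) leaf spring, the same, centred on dock y = -47 mm.
- carrier: Loose black wafer carrier plate in the dock, 140 (x) x 112 (y) x 10 mm, about 0.42 kg, lying on the platen between the rails with 48 to 75 mm to go to the stop bar. Origin at the centre of its underside; x points to its front edge (towards the stop), z up. Its purple wafer lies in a recess; behind that come a blue rib and a blue finger pad. Home: origin at dock x = 30 mm.
- finger_pad (a point): Middle of the blue finger pad on the carrier's top face (carrier x = -52.5 mm), where the fingertips press: flat, from carrier x = -33 to -70 mm, 74 mm wide. In front of it a blue rib, 6 mm thick, 6 mm high and 74 mm wide, crosses the plate; its rear face, 19.5 mm in front of this point, is something for the fingertips to push against.
- carrier_front (a point): Middle of the carrier's front edge, 5 mm above its underside.
- wafer: Purple wafer, 76 mm across, 1.2 mm thick, fixed in the carrier's recess with its top 9.2 mm above the carrier's underside. Origin under its centre, 13.5 mm in front of the carrier's centre. Not to be touched by the robot.
- spare_carrier: Spare empty carrier like the other but with a grey pad and no wafer, lying on the bench away from the dock. To be left alone. Origin at the centre of its underside.
- shipper: Frosted round single-wafer box, 96 mm across, 15 mm high, lying beside the dock. To be left alone. Origin under its centre.
- tweezers: Steel wafer tweezers with a black flat tip, 150 mm long, 10 mm high, lying beside the dock. To be left alone. Origin under the middle.
- solvent_bottle: White plastic bottle with a blue cap, 56 mm across, 130 mm high. To be left alone. Origin under its centre.
- wafer_wand: Black wafer wand lying on the bench, 200 mm long, 18 mm high. To be left alone. Origin under the middle of its handle.
- cassette: Black slotted wafer cassette with blue wafers, 150 x 108 x 88 mm. To be left alone. Origin under its centre.
Mind the look-alikes: they are no part of the job. What is shaped like the carrier but red is not meant.

How it is judged:
By the outcome, as a careful person would: the job done as asked, in the order asked, and still so for the second after the job is handed in, with the robot touching nothing.
It also fails if it takes over 32 s, if anything falls off the work surface, if the arm or the gripper's body presses on something with over 40 N, if the wrist force passes 120 N, or if a joint passes its speed limit or range.

## Working session

There is one attempt and no reset: what is moved stays moved. The work goes in short steps, Python scripts to look and compute and a shell command to move; the robot and the scene stay as the last step left them, time stands still between calls to the robot, and variables do not carry over. Pictures are saved under pics/ and viewed, and the job is handed in when it is done.

```bash
ls; mkdir -p pics; python3 - <<'E'
from workcell import bot, imaging, finder
import cv2
s=bot.sense(); print(s)
for n in ("scene","top"):
    p=imaging.grab_frame(n); cv2.imwrite(f"pics/{n}0.png",p["frame"][:,:,::-1])
    for t in ("carrier","finger_pad","carrier_front","stop","spring_mouth","rail_middle","dock","leaf_left","leaf_right","wafer"):
        r=finder.tip_of(p,t); print(n,t,[( [round(float(v),4) for v in q["position"]],round(q["confidence"],2)) for q in r[:3]])
E
```

```text
pics
{'time_s': 0.0, 'joint_positions': array([-1.25489124e+00,  2.64772705e-01,  1.60536160e+00, -3.79404953e-05,
        1.27370190e+00, -3.68940276e-02]), 'qvel': array([ 0.00017971,  0.00110176, -0.00039993,  0.00132456, -0.00199447,
       -0.00050691]), 'effort': array([-2.73075551e-03, -5.15118277e+01, -3.67310464e+01, -2.45432684e-04,
        1.28456918e-02,  2.17165656e-06]), 'tcp_pos': array([ 0.23299444, -0.63273922,  0.22995555]), 'orientation': array([-1.5707498 ,  0.00224336, -1.21798602]), 'force': array([-0.09134954,  0.61490971,  0.53410206]), 'moment': array([-0.02885477,  0.03165825, -0.06772237]), 'finger_gap': 0.08528445647329119}
scene carrier [([0.659, 0.1382, -0.001], 0.85), ([0.5717, -0.1271, 0.0575], 0.8)]
scene finger_pad [([0.5244, -0.1341, 0.0656], 0.71), ([0.6029, 0.1362, 0.0099], 0.67)]
scene carrier_front [([0.728, 0.1439, 0.0033], 0.97), ([0.6403, -0.1098, 0.0627], 0.63), ([0.4538, -0.4202, -0.0012], 0.23)]
scene stop [([0.6938, -0.0998, 0.0595], 0.67), ([0.5481, -0.007, 0.0016], 0.21)]
scene spring_mouth [([0.6602, -0.1063, 0.0619], 0.92), ([0.6663, 
[... 416 characters left out ...]
.0582], 0.86), ([0.6566, 0.1367, -0.0063], 0.59)]
top finger_pad [([0.6047, 0.1345, 0.0095], 0.95), ([0.5154, -0.1356, 0.0689], 0.8), ([0.6932, -0.0957, 0.0581], 0.75)]
top carrier_front [([0.6383, -0.1172, 0.0588], 0.86), ([0.7332, 0.1453, 0.0061], 0.72)]
top stop [([0.6911, -0.0982, 0.0583], 0.94)]
top spring_mouth [([0.7124, -0.1424, 0.0707], 0.69), ([0.6546, -0.1101, 0.0617], 0.65)]
top rail_middle []
top dock [([0.5447, -0.004, 0.0008], 0.65), ([0.634, 0.5008, 0.0023], 0.48)]
top leaf_left [([0.6942, -0.0504, 0.0699], 0.4)]
top leaf_right [([0.7147, -0.1418, 0.0678], 0.39)]
top wafer [([0.5856, -0.1234, 0.0684], 0.75), ([0.6719, 0.1407, 0.0096], 0.59), ([0.5696, -0.1274, 0.0575], 0.47)]
```

View pics/scene0.png

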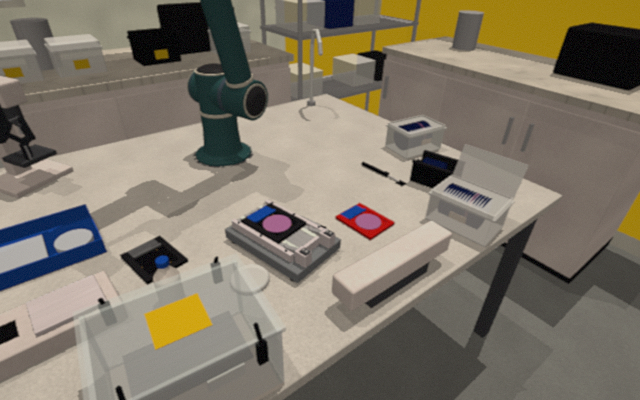

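View pics/top0.png

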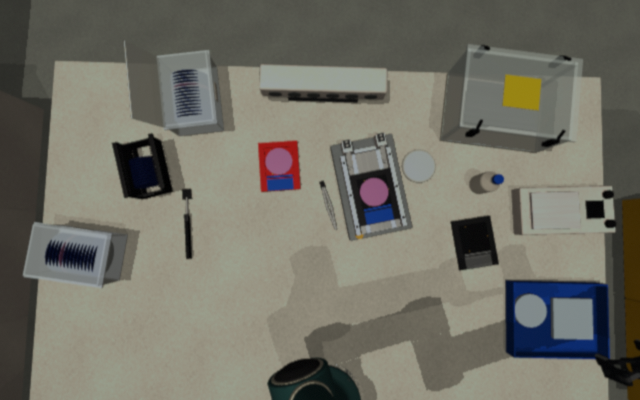

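The top view shows three carrier shapes. The black plate with the purple wafer, lying between the rails in the grey dock at (375,200), fits the description. The red one at (280,165) is a look-alike, and the black one with the grey pad at (474,242) is the spare. I'll enlarge the dock with a projected model over it to confirm this and measure the pose.

```bash
cat > h.py <<'E'
import numpy as np, cv2
from workcell import bot, imaging, finder
from scipy.spatial.transform import Rotation as Rn
def proj(p,X):
    X=np.atleast_2d(X); E=np.array(p["extrinsics"]);K=np.array(p["camera_matrix"])
    c=(E[:3,:3]@X.T).T+E[:3,3]; u=(K@c.T).T; return u[:,:2]/u[:,2:]
def d2w(d,P):
    x,y,a=d;P=np.atleast_2d(np.array(P,float));c,s=np.cos(a),np.sin(a)
    return np.c_[x+c*P[:,0]-s*P[:,1],y+s*P[:,0]+c*P[:,1],P[:,2]]
def rect(x0,x1,y0,y1,z): return [[x0,y0,z],[x1,y0,z],[x1,y1,z],[x0,y1,z]]
def overlay(p,d,cx,name,box,S,ztop=.068):
    u0,v0,u1,v1=box
    im=cv2.resize(p["frame"][v0:v1,u0:u1,::-1],None,fx=S,fy=S,interpolation=cv2.INTER_CUBIC)
    def poly(P,col):
        q=(proj(p,d2w(d,P))-[u0-.5,v0-.5])*S; cv2.polylines(im,[np.round(q).astype(int)],True,col,1)
    poly(rect(-.135,.135,-.088,.088,.04),(0,255,0))
    poly(rect(-.118,.1,.0575,.0695,.064),(0,255,255)); poly(rect(-.118,.1,-.0695,-.0575,.064),(0,255,255))
    poly(rect(.105,.139,.034,.06,.082),(255,255,0)); poly(rect(.105,.139,-.06,-.034,.082),(255,255,0))
    poly(rect(cx-.07,cx+.07,-.056,.056,ztop),(0,0,255))
    poly(rect(cx-.07,cx-.033,-.037,.037,ztop),(255,0,255))
    cv2.imwrite("pics/"+name,im)
E
cat > a.py <<'E'
from h import *
T=imaging.grab_frame("top");S=imaging.grab_frame("scene")
d=(.594,-.119,.2)
overlay(T,d,-.024,"t1.png",(310,115,430,255),4); overlay(S,d,-.024,"s1.png",(210,185,360,285),5)
cv2.imwrite("pics/t1raw.png",cv2.resize(T["frame"][115:255,310:430,::-1],None,fx=4,fy=4,interpolation=cv2.INTER_CUBIC))
import pickle;pickle.dump((T,S),open("f.pkl","wb"))
E
python3 a.py
```

```text
(no output)
```

View pics/t1.png

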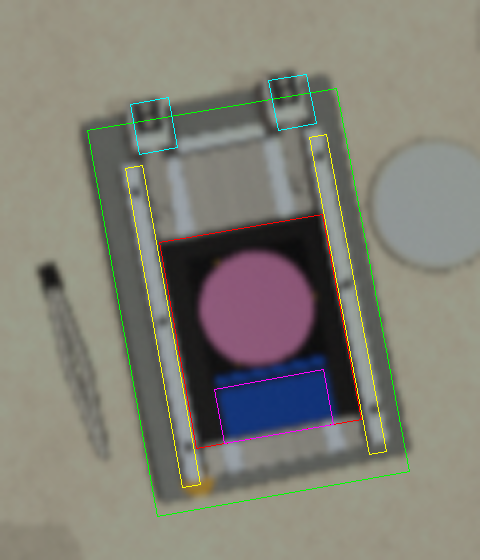

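View pics/s1.png

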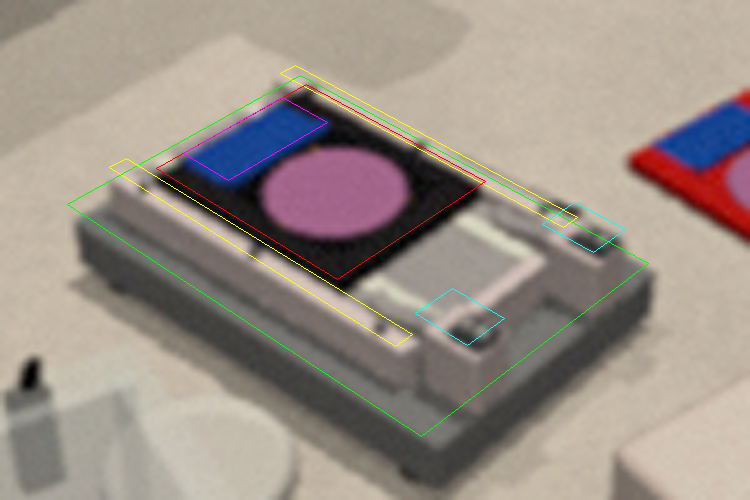

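View pics/t1raw.png

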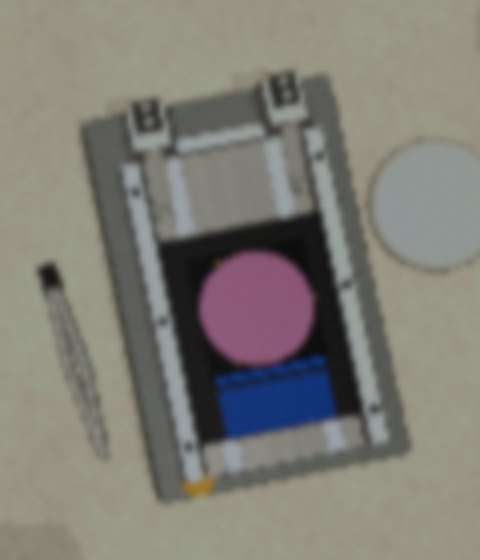

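The crop confirms the target: black plate, purple wafer at crop (257,307) and blue pad at (275,400), inside the dock. My first model pose sits about 8 mm too far back, so I'll refine it by fitting the picked corners.

```bash
cat > b.py <<'E'
from h import *
import pickle
from scipy.optimize import least_squares
T,S=pickle.load(open("f.pkl","rb"))
tp=[((.135,.088,.04),(82,125)),((.135,-.088,.04),(328,77)),((-.135,-.088,.04),(410,450)),((-.135,.088,.04),(160,500)),
((.1,.0695,.064),(123,166)),((.1,-.0695,.064),(320,127)),((-.118,-.0695,.064),(388,440)),((.139,.06,.082),(128,101)),((.139,-.034,.082),(298,70))]
tc=[((.07,.056,.068),(160,241)),((.07,-.056,.068),(318,214)),((-.033,.037,.068),(218,388)),((-.07,-.037,.068),(336,419)),((-.07,.037,.068),(223,438))]
sp=[((.135,.088,.04),(652,272)),((.135,-.088,.04),(432,447)),((-.135,-.088,.04),(78,217)),((-.118,-.0695,.064),(113,180)),((.1,-.0695,.064),(400,350))]
sc=[((.07,.056,.068),(487,190)),((.07,-.056,.068),(345,285)),((-.07,-.037,.068),(188,157))]
A=lambda l:np.array([a for a,_ in l],float)
def B(l,o,k): return np.array([b for _,b in l],float)/k+o-.5+0.5/k
def f(q,full=False):
    d=q[:3];sh=np.array([q[3],0,0]);R=[]
    for p,o,k,l,c in ((T,(310,115),4,tp,tc),(S,(210,185),5,sp,sc)):
        R+=[proj(p,d2w(d,A(l)))-B(l,o,k),proj(p,d2w(d,A(c)+sh))-B(c,o,k)]
    return R if full else np.vstack(R).ravel()
r=least_squares(f,[.6,-.119,.2,-.024],loss="soft_l1",x_scale=.01);print(r.x)
for x in f(r.x,True): print(np.round(x,1).tolist())
overlay(T,r.x[:3],r.x[3],"t2.png",(310,115,430,255),4); overlay(S,r.x[:3],r.x[3],"s2.png",(210,185,360,285),5)
d,cx=r.x[:3],r.x[3]
print("to go",(.03-cx)*1e3,"pad",d2w(d,[cx-.0525,0,.068]),"ribrear",d2w(d,[cx-.033,0,.068]))
E
python3 b.py
```

```text
[ 0.59998201 -0.11886557  0.21525687 -0.02732513]
[[0.6, -0.4], [1.1, 0.1], [0.3, 2.3], [-0.1, 2.0], [-0.2, -1.2], [0.7, -0.9], [-0.0, -0.1], [-0.4, -1.1], [-8.4, 0.2]]
[[-0.4, -0.4], [0.9, -1.4], [-0.5, -0.9], [-0.1, -0.2], [1.0, 0.3]]
[[0.6, -1.3], [0.2, -1.0], [-1.5, -1.0], [-0.1, -1.2], [1.0, 0.4]]
[[-0.1, -1.6], [-0.9, -0.6], [-1.0, -0.1]]
to go 57.32512574381654 pad [[ 0.52199912 -0.13591608  0.068     ]] ribrear [[ 0.54104909 -0.13175091  0.068     ]]
```

```bash
python3 -c "
import cv2,numpy as np
a=cv2.imread('pics/t2.png');b=cv2.imread('pics/s2.png')
a=cv2.resize(a,None,fx=.8,fy=.8);b=cv2.resize(b,None,fx=.55,fy=.55)
c=np.zeros((max(a.shape[0],b.shape[0]),a.shape[1]+b.shape[1],3),np.uint8);c[:a.shape[0],:a.shape[1]]=a;c[:b.shape[0],a.shape[1]:]=b;cv2.imwrite('pics/c2.png',c)"
```

```text
(no output)
```

View pics/c2.png

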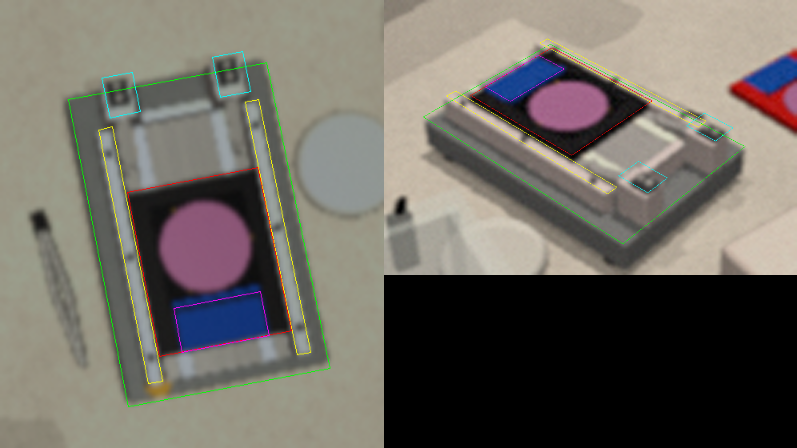

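The rear base corners are off by 2 px because the base isn't necessarily centred on the origin, and I mislabelled one clamp point. I'll refit with a free base offset.

```bash
sed -i 's/((.139,-.034,.082),(298,70))/((.139,-.06,.082),(298,70))/; s/\[.6,-.119,.2,-.024\]/[.6,-.119,.2,-.024,0]/' b.py
sed -i 's/proj(p,d2w(d,A(l)))/proj(p,d2w(d,A(l)+np.where(A(l)[:,2:]<.05,1,0)*np.array([q[4],0,0])))/' b.py
python3 b.py;python3 -c "
import cv2,numpy as np
a=cv2.imread('pics/t2.png');b=cv2.imread('pics/s2.png')
a=cv2.resize(a,None,fx=.8,fy=.8);b=cv2.resize(b,None,fx=.55,fy=.55)
c=np.zeros((max(a.shape[0],b.shape[0]),a.shape[1]+b.shape[1],3),np.uint8);c[:a.shape[0],:a.shape[1]]=a;c[:b.shape[0],a.shape[1]:]=b;cv2.imwrite('pics/c3.png',c)"
```

```text
[ 0.59758568 -0.11903854  0.21883385 -0.02497887  0.00513215]
[[0.1, -1.2], [0.6, -0.9], [0.1, 1.2], [-0.3, 1.1], [-0.3, -0.2], [0.7, -0.1], [0.2, 0.7], [-0.5, -0.1], [1.0, -0.7]]
[[-0.6, -0.3], [0.7, -1.4], [-0.5, -0.8], [-0.1, -0.2], [1.0, 0.3]]
[[1.6, -1.0], [1.4, -0.6], [-0.8, -0.6], [-0.6, -1.5], [0.6, -0.2]]
[[-0.0, -1.7], [-0.7, -0.7], [-1.0, -0.1]]
to go 54.978866571420056 pad [[ 0.52195459 -0.13585854  0.068     ]] ribrear [[ 0.54098954 -0.13162525  0.068     ]]
```

View pics/c3.png

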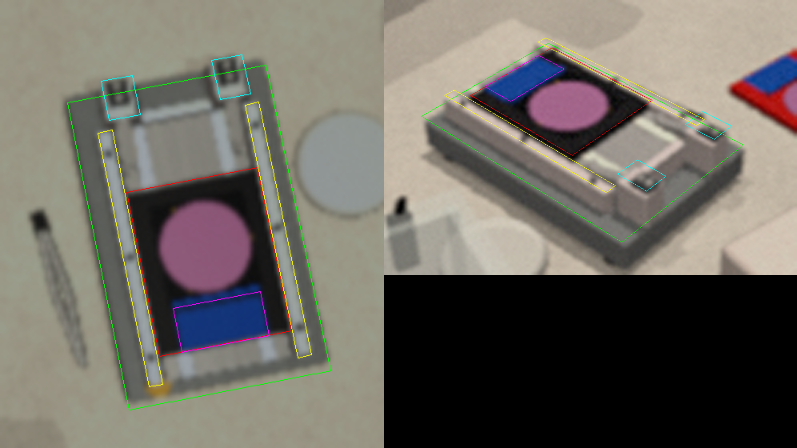

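```bash
cat > g.py <<'E'
from h import *
import sys
D=(.5976,-.1190,.217)
def rel(w,yaw=None,s=None):
    s=s or bot.sense(); R=Rn.from_euler("xyz",s["orientation"]); sh=R.inv().apply(np.array(w)-s["tcp_pos"])*1e3
    t=Rn.from_euler("xyz",[-np.pi/2,0,D[2]-np.pi/2]); return np.round(sh,1),np.round((R.inv()*t).as_rotvec(),4)
def show(s=None):
    s=s or bot.sense(); a=s["tcp_pos"]-np.array([D[0],D[1],0]);c,n=np.cos(D[2]),np.sin(D[2])
    F=s["force"]
    print("t %.2f"%s["time_s"],"dock xyz mm",np.round([1e3*(c*a[0]+n*a[1]),1e3*(-n*a[0]+c*a[1]),1e3*a[2]],1),"Fdock",np.round([c*F[0]+n*F[1],-n*F[0]+c*F[1],F[2]],1),"gap",round(s["finger_gap"],4),"yawerr",round(s["orientation"][2]+np.pi/2-D[2],4))
E
python3 -c "
from g import *
show()
print(rel([*d2w(D,[-.025-.0535,0,0])[0,:2],.15]))"
```

```text
t 1.20 dock xyz mm [-466.6 -423.9  231.2] Fdock [ 0.6 -0.3 -0.3] gap 0.0857 yawerr 0.1358
(array([-367.4,   81.3,  441.9]), array([-0.000e+00,  1.358e-01, -1.000e-04]))
```

```bash
python3 -m inch '[[[-37,0,44],[0,0.014,0],1],[[-73,0,88],[0,0.027,0],1],[[-110,0,133],[0,0.041,0],1],[[-147,0,177],[0,0.054,0],1],[[-184,10,221],[0,0.068,0],1],[[-220,20,265],[0,0.081,0],1],[[-257,40,309],[0,0.095,0],1],[[-294,60,354],[0,0.109,0],1],[[-331,70,398],[0,0.122,0],1],[[-367,81,442],[0,0.136,0],1]]' 60; python3 -c "
from g import *
show();print(rel([*d2w(D,[-.025-.0535,0,0])[0,:2],.08]))"
```

```text
time_s: 2.45
tcp_pos: [0.522, -0.1346, 0.1503]
orientation: [-1.57, -0.001, -1.354]
force: [0.3, -1.1, 0.6]
finger_gap: -0.0002
t 2.45 dock xyz mm [-77.1   1.  150.3] Fdock [ 0.  -1.1  0.6] gap -0.0002 yawerr -0.0005
(array([ 1. , 70.3, -1.4]), array([-0.0008, -0.0005,  0.0006]))
```

```bash
python3 -m inch '[[[1,25,-1],[0,0,0],1],[[1,50,-1],[0,0,0],1],[[1,70,-1],[0,0,0],1],[[1,75,-1],[0,0,0],1]]'; python3 -c "
from g import *
show()
S=imaging.grab_frame('scene');T=imaging.grab_frame('top')
a=cv2.resize(S['frame'][160:290,210:360,::-1],None,fx=5,fy=4.5,interpolation=cv2.INTER_CUBIC);cv2.imwrite('pics/s4.png',a)
a=cv2.resize(T['frame'][115:255,310:430,::-1],None,fx=4,fy=4,interpolation=cv2.INTER_CUBIC);cv2.imwrite('pics/t4.png',a)"
```

```text
time_s: 2.95
tcp_pos: [0.5193, -0.137, 0.0738]
orientation: [-1.573, 0.001, -1.354]
force: [0.3, 0.5, 0.0]
finger_gap: 0.0001
t 2.95 dock xyz mm [-80.4  -0.7  73.8] Fdock [0.4 0.4 0. ] gap 0.0001 yawerr -0.0
```

View pics/s4.png

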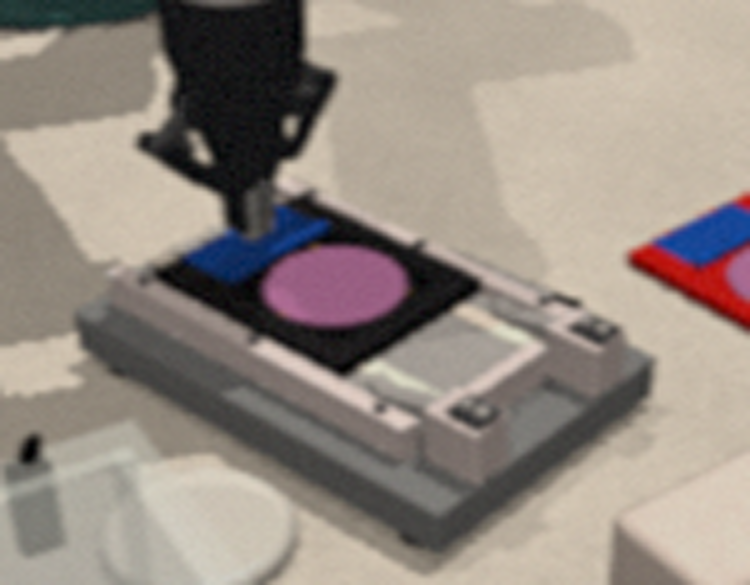

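View pics/t4.png

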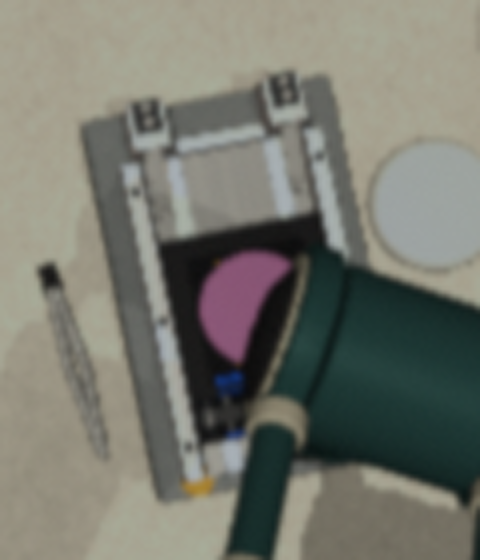

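The fingertips stand over the blue pad at scene crop (255,235), behind the rib and clear of the wafer. Next I'll press down.

```bash
python3 -m inch '[[[0,4,0],[0,0,0],1],[[0,7,0],[0,0,0],1],[[0,10,0],[0,0,0],1],[[0,13,0],[0,0,0],1],[[0,13,0],[0,0,0],1]]'; python3 -c "
from g import *
show()"
```

```text
time_s: 3.68
tcp_pos: [0.5211, -0.1378, 0.064]
orientation: [-1.57, -0.001, -1.354]
force: [-4.2, 0.7, 10.1]
finger_gap: 0.0
t 3.67 dock xyz mm [-78.8  -1.9  64. ] Fdock [-4.   1.6 10.1] gap 0.0 yawerr -0.0002
```

```bash
python3 -m inch '[[[0,3,0],[0,0,0],1],[[0,5,0],[0,0,0],1],[[0,7,0],[0,0,0],1],[[0,7,0],[0,0,0],1]]'; python3 -c "
from g import *
show()"
```

```text
time_s: 4.18
tcp_pos: [0.5224, -0.1384, 0.0599]
orientation: [-1.568, -0.002, -1.354]
force: [-6.6, 1.8, 24.7]
finger_gap: 0.0002
t 4.17 dock xyz mm [-77.6  -2.7  59.9] Fdock [-6.1  3.2 24.7] gap 0.0002 yawerr 0.0001
```

```bash
python3 -m inch '[[[0,0,4],[0,0,0],1],[[0,0,8],[0,0,0],1],[[0,0,12],[0,0,0],1],[[0,0,16],[0,0,0],1],[[0,0,20],[0,0,0],1]]'; python3 -c "
from g import *
show()
S=imaging.grab_frame('scene')
a=cv2.resize(S['frame'][160:290,210:360,::-1],None,fx=5,fy=4.5,interpolation=cv2.INTER_CUBIC);cv2.imwrite('pics/s5.png',a)"
```

```text
time_s: 4.8
tcp_pos: [0.542, -0.1348, 0.0599]
orientation: [-1.568, -0.003, -1.354]
force: [-8.3, -0.5, 23.0]
finger_gap: -0.0001
t 4.80 dock xyz mm [-57.7  -3.4  59.9] Fdock [-8.2  1.3 23. ] gap -0.0001 yawerr 0.0002
```

View pics/s5.png

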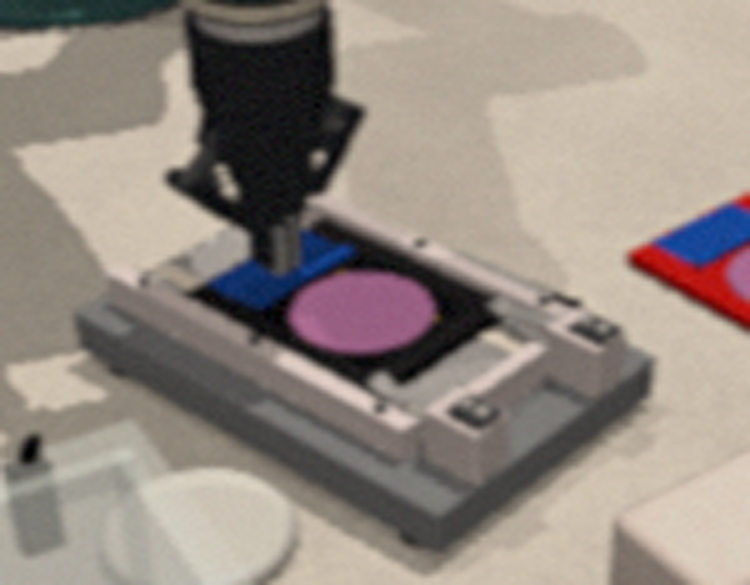

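The platen is fully down (TCP z 59.9). The carrier rides with the fingers, and its front is just reaching the leaf noses, with the crop showing its front corners at (495,305) and (400,378). I'll keep sliding it forward.

```bash
python3 -m inch '[[[0,1,4],[0,0,0],1],[[-1,2,8],[0,0,0],1],[[-1,2,12],[0,0,0],1],[[-2,2,16],[0,0,0],1],[[-2,2,20],[0,0,0],1]]'; python3 -c "
from g import *
show()
S=imaging.grab_frame('scene')
a=cv2.resize(S['frame'][160:290,210:360,::-1],None,fx=5,fy=4.5,interpolation=cv2.INTER_CUBIC);cv2.imwrite('pics/s6.png',a)"
```

```text
time_s: 5.48
tcp_pos: [0.5596, -0.1297, 0.0599]
orientation: [-1.571, -0.004, -1.353]
force: [-17.1, -4.6, 36.4]
finger_gap: 0.0002
t 5.47 dock xyz mm [-39.4  -2.3  59.9] Fdock [-17.7  -0.8  36.4] gap 0.0002 yawerr 0.0008
```

View pics/s6.png

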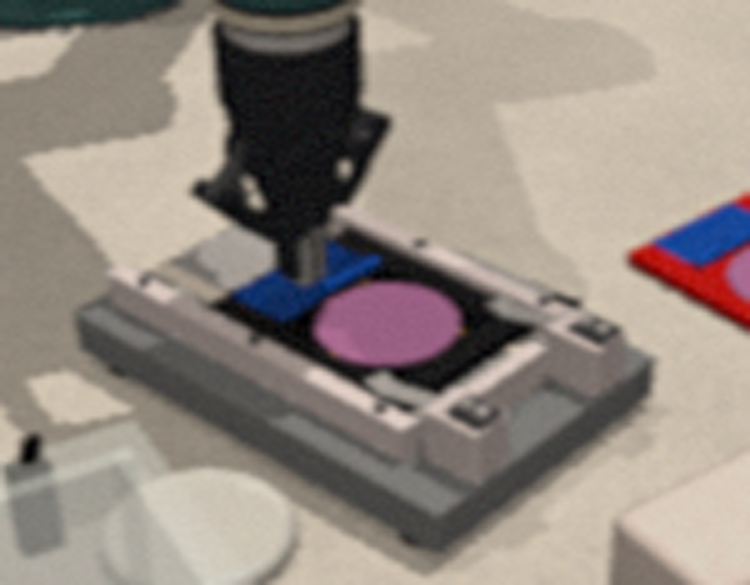

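The carrier is now under both leaves, which show over its black front corners at crop (515,305) and (400,390). Down force is 36 N, so I'll ease it slightly and go on towards the stop.

```bash
python3 -m inch '[[[0,-1,3],[0,0,0],1],[[0,-2,6],[0,0,0],1],[[0,-2,9],[0,0,0],1],[[0,-2,12],[0,0,0],1],[[0,-2,15],[0,0,0],1]]'; python3 -c "
from g import *
show()
"
```

```text
time_s: 6.15
tcp_pos: [0.573, -0.1258, 0.0599]
orientation: [-1.573, -0.002, -1.353]
force: [-14.5, -4.7, 27.6]
finger_gap: -0.0001
t 6.15 dock xyz mm [-25.5  -1.3  59.9] Fdock [-15.2  -1.5  27.6] gap -0.0001 yawerr 0.0005
```

```bash
python3 -m inch '[[[0,0,2],[0,0,0],1],[[0,0,4],[0,0,0],1],[[0,0,6],[0,0,0],1],[[0,0,6],[0,0,0],1]]'; python3 -c "
from g import *
show()
"
```

```text
time_s: 6.65
tcp_pos: [0.5763, -0.1249, 0.0599]
orientation: [-1.579, -0.002, -1.353]
force: [-22.4, -6.5, 32.7]
finger_gap: 0.0001
t 6.65 dock xyz mm [-22.1  -1.2  59.9] Fdock [-23.3  -1.5  32.7] gap 0.0001 yawerr 0.0012
```

```bash
python3 -m inch '[[[0,0,2],[0,0,0],1],[[0,0,4],[0,0,0],1],[[0,0,6],[0,0,0],1],[[0,0,6],[0,0,0],1]]'; python3 -c "
from g import *
show()
S=imaging.grab_frame('scene')
a=cv2.resize(S['frame'][160:290,210:360,::-1],None,fx=5,fy=4.5,interpolation=cv2.INTER_CUBIC);cv2.imwrite('pics/s7.png',a)"
```

```text
time_s: 7.15
tcp_pos: [0.5805, -0.124, 0.0598]
orientation: [-1.582, -0.001, -1.352]
force: [-26.5, -7.2, 36.8]
finger_gap: 0.0001
t 7.15 dock xyz mm [-17.8  -1.2  59.8] Fdock [-27.4  -1.3  36.8] gap 0.0001 yawerr 0.0016
```

View pics/s7.png

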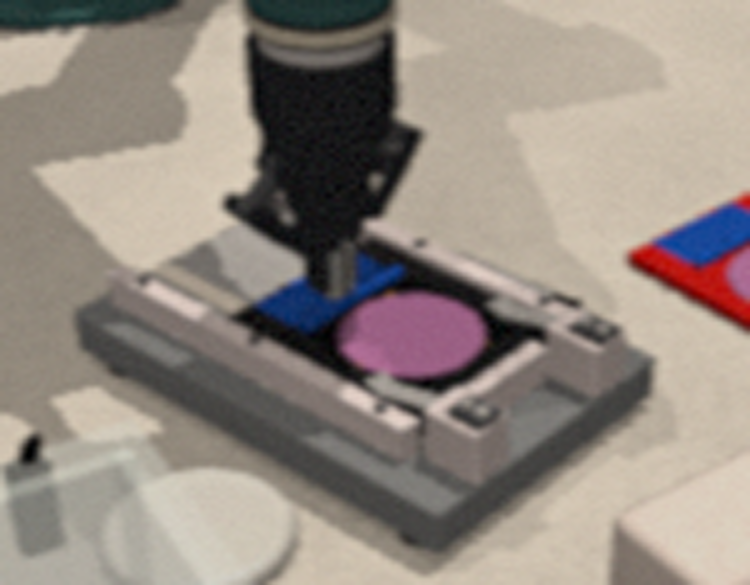

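```bash
python3 -m inch '[[[0,-1,2],[0,0,0],1],[[0,-2,4],[0,0,0],1],[[0,-2,4],[0,0,0],1]]'; python3 -c "
from g import *
show()
"
```

```text
time_s: 7.58
tcp_pos: [0.5833, -0.1233, 0.0599]
orientation: [-1.584, -0.001, -1.352]
force: [-24.8, -9.4, 28.2]
finger_gap: -0.0001
t 7.58 dock xyz mm [-14.9  -1.1  59.9] Fdock [-26.2  -3.8  28.2] gap -0.0001 yawerr 0.0015
```

```bash
python3 -m inch '[[[0,0,2],[0,0,0],1],[[0,0,4],[0,0,0],1],[[0,0,4],[0,0,0],1]]'; python3 -c "
from g import *
show()
S=imaging.grab_frame('scene');T=imaging.grab_frame('top')
for z in (.06,): overlay(S,D,.03,'s8.png',(210,160,360,290),5,ztop=z); overlay(T,D,.03,'t8.png',(310,115,430,255),4,ztop=z)
a=cv2.resize(S['frame'][205:265,265:345,::-1],None,fx=9,fy=9,interpolation=cv2.INTER_CUBIC);cv2.imwrite('pics/s9.png',a)"
```

```text
time_s: 7.95
tcp_pos: [0.5834, -0.1233, 0.0599]
orientation: [-1.592, -0.0, -1.352]
force: [-35.0, -12.0, 37.5]
finger_gap: 0.0001
t 7.95 dock xyz mm [-14.8  -1.1  59.9] Fdock [-36.8  -4.1  37.5] gap 0.0001 yawerr 0.002
```

View pics/s8.png

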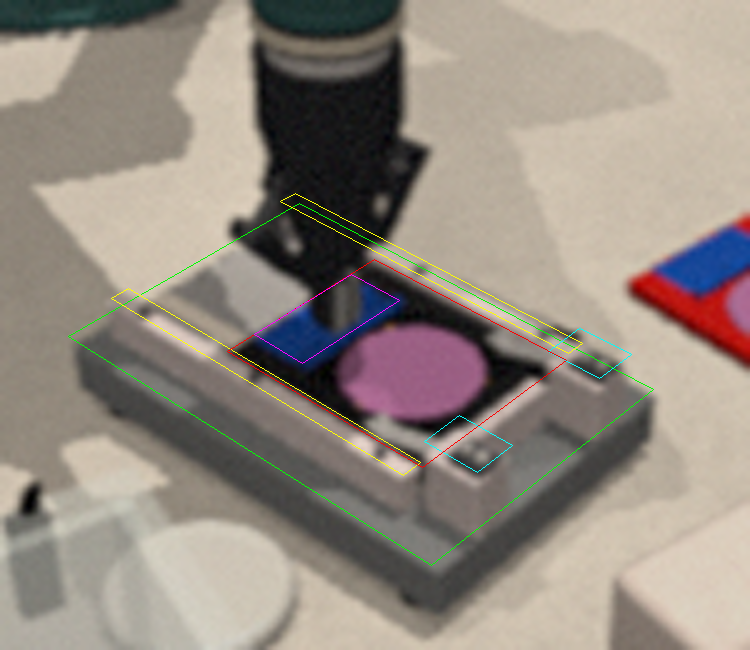

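View pics/s9.png

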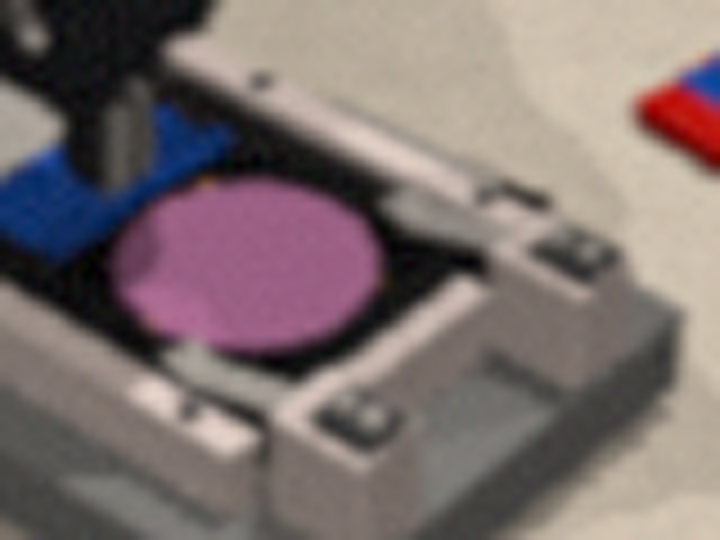

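View pics/t8.png

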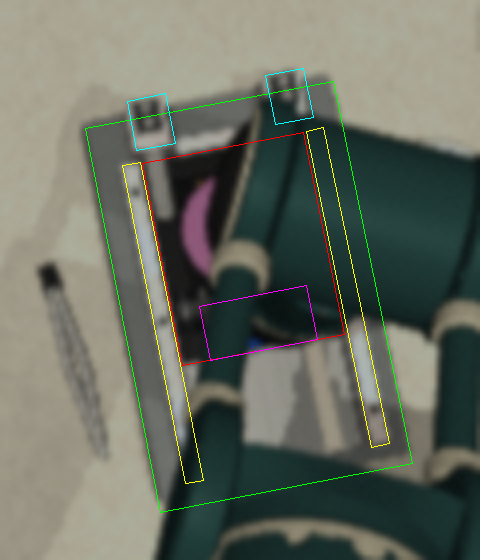

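The tip has stopped dead at dock x -14.8 while the push rose from 26 to 37 N. Pressed on the rib at home it should be at -14, so the carrier is against the stop, and the crop shows its front edge at the bar. I'll unload the push gradually before lifting.

```bash
python3 -m inch '[[[0,0,-3],[0,0,0],1],[[0,-1,-6],[0,0,0],1],[[0,-3,-8],[0,0,0],1],[[0,-4,-10],[0,0,0],1],[[0,-4,-10],[0,0,0],1]]'; python3 -c "
from g import *
show()"
```

```text
time_s: 8.68
tcp_pos: [0.5828, -0.1219, 0.0612]
orientation: [-1.572, -0.0, -1.354]
force: [-4.1, -2.4, 2.2]
finger_gap: 0.0002
t 8.68 dock xyz mm [-15.1   0.4  61.2] Fdock [-4.5 -1.4  2.2] gap 0.0002 yawerr -0.0
```

```bash
python3 -m inch '[[[0,-1,-1],[0,0,0],1],[[0,-3,-2],[0,0,0],1],[[0,-8,-4],[0,0,0],1],[[0,-20,-5],[0,0,0],1],[[0,-50,-5],[0,0,0],1],[[0,-90,-5],[0,0,0],1],[[0,-90,-5],[0,0,0],1]]'; python3 -c "
from g import *
show()"
```

```text
time_s: 9.55
tcp_pos: [0.5822, -0.1234, 0.157]
orientation: [-1.562, -0.004, -1.354]
force: [0.1, 1.2, -0.4]
finger_gap: 0.0001
t 9.55 dock xyz mm [-16.  -1. 157.] Fdock [ 0.4  1.2 -0.4] gap 0.0001 yawerr -0.0001
```

```bash
python3 -m inch '[[[20,-20,-40],[0,0,0],1],[[40,-50,-80],[0,0,0],1],[[80,-80,-110],[0,0,0],1],[[130,-80,-130],[0,0,0],1],[[180,-80,-150],[0,0,0],1],[[220,-80,-160],[0,0,0],1]]'; python3 -c "
from g import *
show()
S=imaging.grab_frame('scene');T=imaging.grab_frame('top')
cv2.imwrite('pics/top10.png',T['frame'][:,:,::-1])
a=cv2.resize(S['frame'][185:275,220:350,::-1],None,fx=6,fy=6,interpolation=cv2.INTER_CUBIC);cv2.imwrite('pics/s10.png',a)
a=cv2.resize(T['frame'][115:255,310:430,::-1],None,fx=4,fy=4,interpolation=cv2.INTER_CUBIC);cv2.imwrite('pics/t10.png',a)
for n in ('finger_pad','carrier_front','stop','carrier','wafer'):
  for k,p in (('S',S),('T',T)):
    for r in finder.tip_of(p,n)[:3]:
      x=np.array(r['position'])-[D[0],D[1],0];c,s=np.cos(D[2]),np.sin(D[2]);print(k,n,np.round([1e3*(c*x[0]+s*x[1]),1e3*(c*x[1]-s*x[0]),1e3*x[2]]),round(r['confidence'],2))
"
```

```text
time_s: 10.3
tcp_pos: [0.4687, -0.3737, 0.2314]
orientation: [-1.571, -0.0, -1.355]
force: [0.1, -0.1, 0.2]
finger_gap: -0.0002
t 10.30 dock xyz mm [-180.7 -221.   231.4] Fdock [ 0.1 -0.1  0.2] gap -0.0002 yawerr -0.0015
S finger_pad [ 60. 247.   9.] 0.73
S finger_pad [-21.   1.  58.] 0.55
T finger_pad [ 60. 246.  10.] 0.83
T finger_pad [-24.   2.  60.] 0.56
S carrier_front [97.  0. 53.] 0.76
S carrier_front [181. 230.  -0.] 0.6
T carrier_front [96. -5. 53.] 0.78
S stop [100.   2.  60.] 0.85
T stop [96.  1. 58.] 0.79
S carrier [32.  1. 49.] 0.96
S carrier [117. 240.   2.] 0.77
T carrier [112. 236.  -6.] 0.94
T carrier [25. -0. 52.] 0.69
T carrier [109. -48.  68.] 0.62
S wafer [44. -2. 56.] 0.6
S wafer [127. 237.  11.] 0.58
T wafer [128. 235.   4.] 0.93
T wafer [43. -3. 62.] 0.8
```

View pics/s10.png

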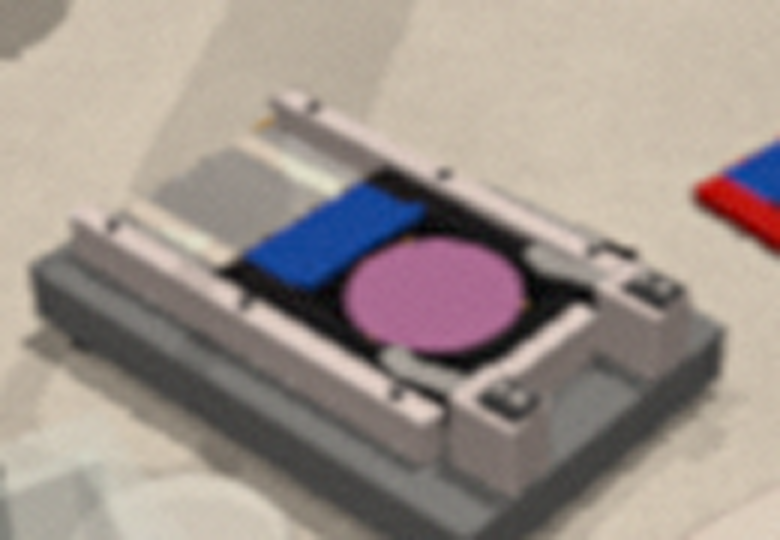

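View pics/t10.png

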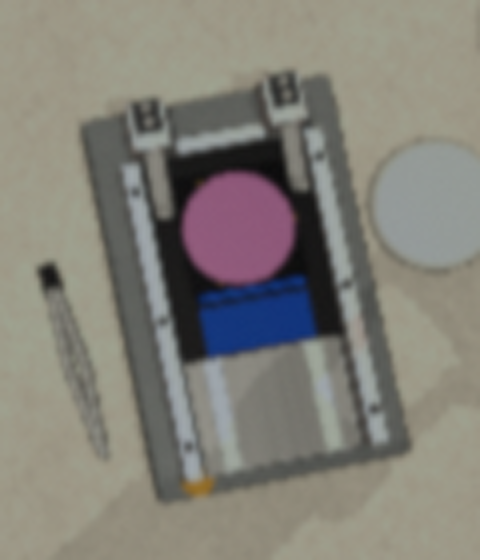

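View pics/top10.png

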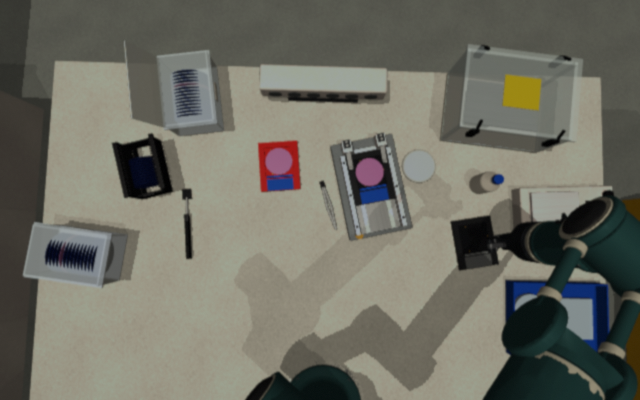

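The pictures show the carrier with its front edge at the stop bar, both leaves lying on its front corners, and everything else where it was. The hand is clear at z = 0.23, so I'm handing in.

```bash
python3 -c "
from g import *
show();print(bot.close_job())"
```

```text
t 10.90 dock xyz mm [-178.9 -218.7  231.4] Fdock [-0.4 -0.4  0.4] gap -0.0002 yawerr 0.001
the job is handed in; nothing more can be done
None
```

The carrier is loaded in its dock and the job was handed in at 10.9 s of the 32 s. I pressed with shut fingertips on the blue pad until the platen was fully down, at about 25 N. I then slid the carrier under both leaf springs to the stop bar, eased off the push, and lifted the hand clear.

- **At the stop:** the tip stopped dead at dock x = -14.8 mm, close to the -14 mm expected against the rib at home, while the push rose from 26 to 37 N. The highest press reading was 37.5 N, and force was back to zero after the hand lifted.
- **Last pictures:** the front edge is at the stop bar, both leaves lie on the front corners, and nothing else on the bench looked moved. The wafer and springs were clear of the fingers in every picture.
- **Disagreements:** the networks put the carrier origin at dock x = 32 mm in one view and 25 mm in the other (home is 30), and its front edge at 96–97 mm (home is 100). This is roughly their 4 mm accuracy, so I relied on the contact evidence. The pictures cannot rule out a gap of about a millimetre at the stop.

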